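# Release the swing stop and open the bag press

### The arm

A 6-joint arm with a two-finger parallel gripper is mounted at the origin on the work surface; the furniture and walls round the work are solid. World frame = base frame: x ahead of the robot, y to its left, z up, the work surface at z = 0. Lengths are in m, angles in rad, forces in N, time in s.
With the tool pointing down it reaches from about 0.3 to 0.85 m from the base axis. Payload 4.2 kg.
Tool frame: the origin (TCP) lies on the front face of the gripper's body, between the roots of the fingers; the fingertips stand 78 mm ahead of it and the grasp point (between the pads) lies 60 mm ahead of it (grasp_offset is the distance from the TCP to the grasp point, in m); z points along the fingers, y is the line along which they close (so a half turn about z gives the same grasp; the last joint's range is limited). The gripper opens to 91 mm and grips with 3 to 60 N. Pads are 32 mm wide; open, the fingers measure 118 mm over their backs; the gripper's body (76 mm by 178 mm) begins 60 mm behind the grasp point.
Start: joints at [-1.317, 0.32, 1.565, -0, 1.257, -0.02], TCP at [0.155, -0.554, 0.292] pointing down, gripper open.
Joint ranges: [-3.11, 3.11], [-0.84, 2.01], [0.21, 2.61], [-1.34, 4.49], [0.05, 2.63], [-2.56, 2.56]. Speed limits (rad/s): [2.57, 2.57, 3.14, 3.14, 3.14, 3.14].

### API

Orientations are given as a unit quaternion [w, x, y, z].
In Python, from bench import get_obs, snapshot, camera_model, close_job, grasp_offset gives the robot as it stands.
- The arm moves only by the shell command python3 -m creep 'ROWS' [FORCE]. ROWS is JSON, a list that holds one entry, the list of rows, each a list of 5 numbers: the shift along the tool's x, y, z in cm, then the turn about the tool's z in degrees, then the finger opening in cm, from 0 to 9.12. In form: [[[x, y, z, twist, fingers], ...]]. A call has 1 to 8 rows; each row is the pose to reach, as a shift and turn from the pose commanded when the call began, along the tool's axes at that moment; what a row does not reach only later rows make up. A row lasts 1/10 s, in which the tool goes at most 50 mm and 8.59 degrees, less where a joint would pass 70% of its speed; a pose out of reach is approached as far as the arm can. A call with a gripper value outside its range is refused whole. The fingers move at their own pace and stop on an object; FORCE is the grip in N (left out, the last holds). Time passes only in rows, so rows that repeat a pose let the fingers close. It gives the time, the measured TCP pose, the force, the opening and the grip force at its end, in the units of the state.
- get_obs(): the state, without advancing time (a new reading comes with each control period).
- snapshot(name): name is "side" or "top" or "wrist"; returns the picture (384x512x3 uint8, red, green, blue); there is no depth.
- camera_model(name): a dict with "mtx" (3x3 intrinsics, pixels), "pose" (4x4, takes a point from camera to world coordinates). Camera axes: x right, y down, z forward; pixel columns grow to the right and rows downward; lengths in m; the calibration is good to about 2 mm. A picture is of the moment at which its call begins: read the wrist's pose just before it. camera_model takes no time and is no camera call; for the wrist camera it gives the pose at the moment of the call.
- close_job(): hands the job in; it is judged then, once.
The state is a dict: "t": time; "joint_positions": joint angles; "dq": joint speeds; "joint_efforts": joint torques, N m; "ee_pos": TCP position; "orientation": TCP orientation; "ft_force": force on the tool from outside, world axes, zero at the start; "torque": the same for the moment, N m; "finger_gap": finger opening in m; "gripper_force": force on a finger pad.
Only numpy, scipy, OpenCV 4.12 (cv2) and the standard library are available. Lean on these libraries where they do the work, as an engineer would, in place of code of your own. Each camera call takes 0.05 s, during which the arm holds its last target. There are 200 camera calls.

### The job

On the bag press in the middle of the bench, first swing the steel stop bar right out from under the handle by its black pin, while the handle is still up. Then ease the handle down smoothly by its knob, without slamming it, until the front plate is fully open, and leave both there. Do not disturb the other things on the bench.

Things in the scene. Friction and masses are not known exactly. Their poses are not given: they have to be found in the camera images.
- bag_press: bag press alone in mid-bench (not the row at the left), fixed: blue base x -137..173, y -75..75 mm in its frame, top z 60; upright plates (front x 0, rear x 50, to z 255); a rod slopes up 45 deg from the front plate to a black knob. Origin on the bench under the base; its -x (front) points to the knob side, z up. The small grey hook beside the rod (x -80, y 34, to z 116) is fixed, unused
- bag_press_press (a joint): angle of the handle, which carries the clear front plate: 0 = handle up, plate shut; 0.524 rad = fully down on its end stop, plate open. Level hinge axis along bag_press y through plate_hinge; growing values bring the knob down and to the front. 1 to 3 N down on the knob moves it; it stays where left. With the stop bar under the rod it moves no more than about 0.06 rad
- plate_hinge (a point): mid point of the handle's hinge axis, at (-6, 0, 74) mm in the bag_press frame
- handle_knob (a point): centre of the black knob on the handle's end: a rounded grip about 75 mm long in line with the rod, 37 mm thick. At handle angle 0 it is at (-140, -16, 216) mm in the bag_press frame, its top surface straight above 25 mm higher; at 0.524 rad at (-193, -16, 130) mm, the top surface 19 mm higher
- stop_bar (a joint): angle of the swing stop: a flat cranked steel bar (13 mm wide, 10 thick, top at z = 170 mm) turning level on a post at the press base's front left corner. Near 0 its inner arm (80 mm) lies under the handle rod and blocks it; growing values turn it clockwise from above, inner arm out to the front, well clear from 1.3; end stop 1.5 rad. About 0.7 N at the pin; stays where left
- stop_pivot (a point): point on the stop bar's vertical axis, mid-thickness, 165 mm above the bench, at (-105, 62) mm in the bag_press frame
- stop_pin (a point): the middle of the grip pin on the end of the stop bar's outer arm: an upright black pin 12 mm in diameter that stands from the bar's top (z = 170 mm) to z = 208 mm, 66 mm from the pivot axis; this point is at z = 190 mm. At joint 0 it is at (-143, 116) mm in the bag_press frame, and it circles the pivot with the bar
- column (a point): foot of the tall white column (centre, at bench height) that stands on the bench to the right of the press: fixed, solid, 85 mm (x) by 120 mm (y), 1.9 m high, on a 120 x 150 mm foot plate. Its front face is 43 mm nearer the robot than this point. Keep wrist and arm clear of it when coming over from the right
- scale: bystander, loose: round white bench scale, 150 mm across, 36 mm high; origin at the centre of its underside
- timer: bystander, loose: bench timer 82x58x22 mm; origin at the centre of its underside
- wash: bystander, loose: plastic wash bottle with a bent spout, 93x64x201 mm; origin at the centre of its underside
- clips: bystander, loose: open clear box of clips 56x81x30 mm; origin at the centre of its underside
- clamp: bystander, loose: blue plastic tube clamp lying flat, 77x141x7 mm; origin at the centre of its underside
- pad: bystander, loose: note pad 149x106x12 mm; origin at the centre of its underside
- roll: bystander, loose: white label roll lying flat, 68 mm across, 41 mm high; origin at the centre of its underside
- cleaner_bottle: bystander, loose: plastic bottle 68 mm across, 175 mm high; origin at the centre of its underside

How it is judged:
By the outcome, as a careful person would: the job done as asked, in the order asked, and still so for the second after the job is handed in, with the robot touching nothing.
It also fails if it takes over 48 s, if anything falls off the work surface, if the arm or the gripper's body presses on something with over 40 N, if the wrist force passes 120 N, or if a joint passes its speed limit or range.

## Working session

There is one attempt and no reset: what is moved stays moved. The work goes in short steps, Python scripts to look and compute and a shell command to move; the robot and the scene stay as the last step left them, time stands still between calls to the robot, and variables do not carry over. Pictures are saved under pics/ and viewed, at most 10 in all, crops included, and the job is handed in when it is done.

```bash
mkdir -p pics; ls; python3 - <<'E'
from bench import *
import cv2
o=get_obs();print({k:o[k] for k in('t','ee_pos','orientation','finger_gap')},grasp_offset)
for n in('top','side'):
    im=snapshot(n);cv2.imwrite(f'pics/{n}0.png',im[:,:,::-1]);m=camera_model(n);print(n,m['mtx'],m['pose'])
E
```

```text
pics
{'t': 0.0, 'ee_pos': array([ 0.1553793 , -0.55322133,  0.29143406]), 'orientation': array([-8.78106613e-04,  9.90641834e-01,  1.36484332e-01, -1.15190844e-04]), 'finger_gap': 0.09099255576457715} 0.0595
top [[441.43495809   0.         253.56085698]
 [  0.         441.43495809 188.84884703]
 [  0.           0.           1.        ]] [[ 0.05629029 -0.97304352  0.22364639  0.29245777]
 [-0.99840427 -0.05587048  0.00820964  0.0697905 ]
 [ 0.0045069  -0.22375163 -0.97463578  1.40167987]
 [ 0.          0.          0.          1.        ]]
side [[397.99473562   0.         251.41518411]
 [  0.         397.99473562 190.20324829]
 [  0.           0.           1.        ]] [[-0.83935779 -0.19670797  0.50673905 -0.08918261]
 [-0.54317411  0.33950592 -0.76791772  1.0424908 ]
 [-0.02098537 -0.91980525 -0.39181362  0.66614741]
 [ 0.          0.          0.          1.        ]]
```

View pics/top0.png

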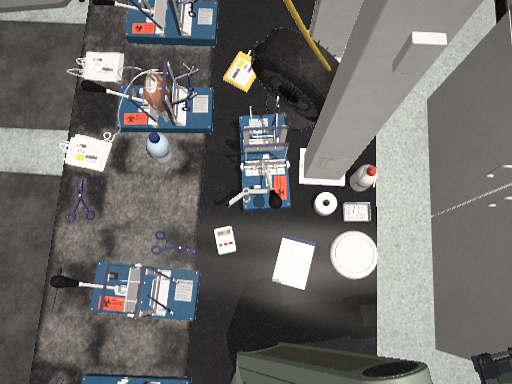

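View pics/side0.png

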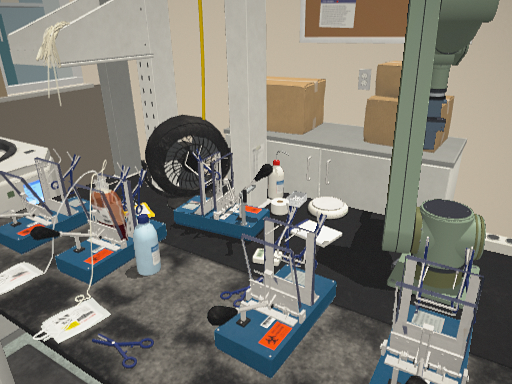

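The press stands alone at top (265,165), with its knob near (275,200) and the pin end of the bar near (222,204). In the side view its knob is near (264,172). I'll zoom in on both.

```bash
python3 - <<'E'
import cv2,numpy as np
a=cv2.imread('pics/top0.png')[100:220,205:305];b=cv2.imread('pics/side0.png')[140:250,165:290]
a=cv2.resize(a,None,fx=4.5,fy=4.5,interpolation=cv2.INTER_CUBIC);cv2.imwrite('pics/ca.png',a)
b=cv2.resize(b,None,fx=5,fy=5,interpolation=cv2.INTER_CUBIC);cv2.imwrite('pics/cb.png',b)
E
```

```text
(no output)
```

View pics/ca.png

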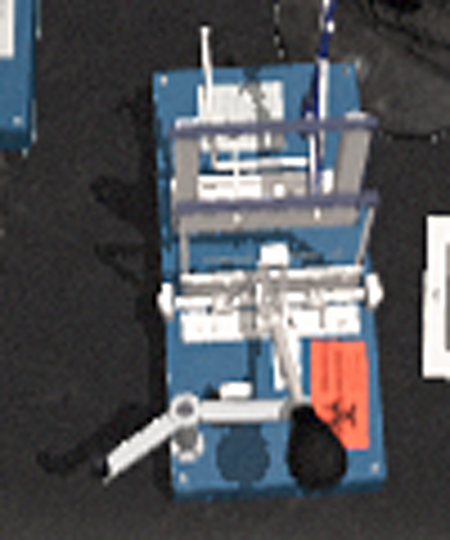

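View pics/cb.png

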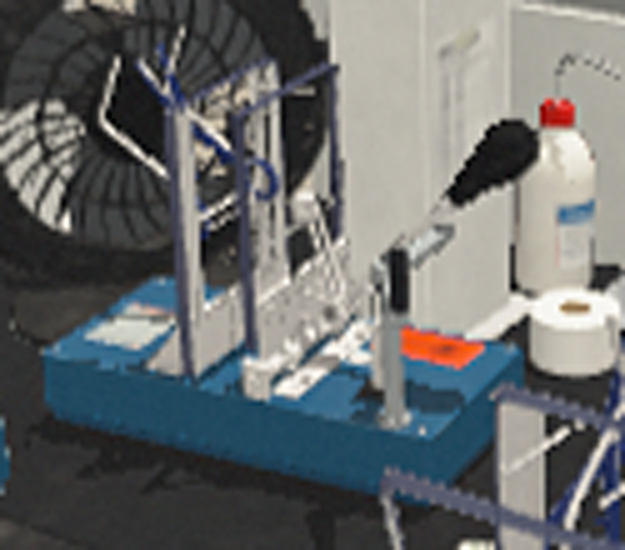

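Top crop: base-top corners are near (155,72), (355,66), (384,482) and (172,490), the pivot at (185,406), the pin near (107,465) and the knob centre near (317,450). Side crop: the pin runs from (399,250) to (399,310) and the knob is near (497,160).

```bash
cat >h.py <<'E'
import numpy as np
from bench import camera_model
def ray(n,uv):
    m=camera_model(n);d=m['pose'][:3,:3]@np.linalg.solve(m['mtx'],[*uv,1]);return m['pose'][:3,3],d/np.linalg.norm(d)
def onz(n,uv,z):
    o,d=ray(n,uv);return o+d*(z-o[2])/d[2]
def tri(u,v):
    o,d=ray('top',u);p,e=ray('side',v);s=np.linalg.lstsq(np.c_[d,-e],p-o,rcond=None)[0]
    a,b=o+d*s[0],p+e*s[1];return (a+b)/2,np.linalg.norm(a-b)
T=lambda x,y:(x/4.5+205-.4,y/4.5+100-.4)
S=lambda x,y:(x/5+165-.4,y/5+140-.4)
E
python3 - <<'E'
from h import *
np.set_printoptions(precision=4,suppress=True)
c=[onz('top',T(*p),.06)[:2] for p in((155,72),(355,66),(384,482),(172,490))]
print(np.array(c),[np.linalg.norm(c[i]-c[i-1]) for i in range(4)])
rl,rr,fr,fl=c
ax=(rl-fl)+(rr-fr);ax/=np.linalg.norm(ax);yaw=np.arctan2(ax[1],ax[0])
R=np.array([[np.cos(yaw),-np.sin(yaw)],[np.sin(yaw),np.cos(yaw)]])
o=np.mean(c,0)-R@[.018,0]
print('yaw',yaw,'o',o)
def loc(p):return R.T@(np.array(p)[:2]-o)
pv=onz('top',T(185,406),.17);print('pivot',pv,loc(pv))
for nm,p in(('pin',tri(T(107,464),S(399,280))),('knob',tri(T(317,450),S(497,160)))):print(nm,p,loc(p[0]))
for nm,p in(('pin',(-.143,.116)),('piv',(-.105,.062)),('knob',(-.14,-.016)),('knobend',(-.193,-.016))):print(nm,o+R@p)
for n,p,z in(('timer',(224,240),.02),('clips',(356,212),.03),('roll',(325,204),.04),('bottle cap',(370,171),.175),('pad',(293,262),.01),('colfoot FL',(301,182),0),('colfoot FR',(345,186),0),('blueclamp',(172,243),0)):print(n,onz('top',p,z))
E
```

```text
[[ 0.8409  0.1418]
 [ 0.8538 -0.0019]
 [ 0.5502 -0.0343]
 [ 0.5363  0.1107]] [np.float64(0.30610797470958545), np.float64(0.14426532896982383), np.float64(0.30535685483334424), np.float64(0.14568325553534092)]
yaw 0.10410320916161767 o [0.6774 0.0522]
pivot [0.5709 0.1024 0.17  ] [-0.1007  0.061 ]
pin (array([0.527 , 0.148 , 0.1868]), np.float64(0.0008099249733607303)) [-0.1396  0.111 ]
knob (array([0.5366, 0.0192, 0.2197]), np.float64(0.0009017332954773143)) [-0.1435 -0.0181]
pin [0.5231 0.1527]
piv [0.5665 0.1029]
knob [0.5398 0.0217]
knobend [0.4871 0.0162]
timer [0.4403 0.1645 0.02  ]
clips [ 0.5509 -0.2454  0.03  ]
roll [ 0.569  -0.1456  0.04  ]
bottle cap [ 0.6459 -0.2519  0.175 ]
pad [ 0.3852 -0.0544  0.01  ]
colfoot FL [ 0.6459 -0.072   0.    ]
colfoot FR [ 0.6407 -0.216   0.    ]
blueclamp [0.4237 0.3295 0.    ]
```

The calibration holds to about 4 mm: yaw is 0.104 rad, the pin is at (0.526, 0.150) and the pivot at (0.569, 0.103). I'll lift and carry the tool over the front, clear of the column.

```bash
python3 -m creep '[[[3,-3,-5,0,9],[6,-6,-9,0,9],[10,-10,-9,0,9],[13,-13.5,-9,0,9],[16.5,-17,-9,0,9],[20,-20.5,-9,0,7],[23.5,-24,-9,0,6],[27,-28,-9,0,5]]]' 5; python3 -m creep '[[[27.5,-29.5,0,-60,5],[27.5,-29.5,0,-60,5],[27.5,-29.5,0,-60,5],[27.5,-29.5,0,-60,5],[27.5,-29.5,0,-60,5],[27.5,-29.5,0,-60,5],[27.5,-29.5,0,-60,5],[27.5,-29.5,0,-60,5]]]'
```

```text
t: 0.9
ee_pos: [0.3301, -0.2293, 0.3821]
orientation: [0.0, 0.991, 0.136, 0.0]
ft_force: [1.5, -0.0, -0.8]
finger_gap: 0.069
gripper_force: 0.0
t: 1.7
ee_pos: [0.5135, 0.1263, 0.3819]
orientation: [0.0, 0.789, 0.615, -0.0]
ft_force: [0.2, -1.2, 0.0]
finger_gap: 0.0505
gripper_force: 0.0
```

```bash
python3 -m creep '[[[2.6,0.6,0,-55,5],[2.6,0.6,0,-55,5],[2.6,0.6,0,-55,5],[2.6,0.6,0,-55,5],[2.6,0.6,0,-55,5],[2.6,0.6,0,-55,5],[2.6,0.6,0,-55,5],[2.6,0.6,0,-55,5]]]'; python3 - <<'E'
from bench import *
import cv2,numpy as np,pickle
m=camera_model('wrist');im=snapshot('wrist');cv2.imwrite('pics/w1.png',im[:,:,::-1]);pickle.dump(m,open('w1.pkl','wb'));print(m['mtx'],m['pose'],get_obs()['joint_positions'])
E
```

```text
t: 2.5
ee_pos: [0.5252, 0.1479, 0.3817]
orientation: [-0.0, 0.417, 0.909, -0.0]
ft_force: [-0.0, 0.7, -0.2]
finger_gap: 0.0503
gripper_force: 0.0
[[302.209161     0.         255.72109928]
 [  0.         302.209161   190.20388207]
 [  0.           0.           1.        ]] [[ 7.58332222e-01  6.27885524e-01  1.75191352e-01  4.75575302e-01]
 [ 6.51867779e-01 -7.30102412e-01 -2.04985041e-01  2.05421742e-01]
 [-7.99511033e-04  2.69648359e-01 -9.62958526e-01  4.74691082e-01]
 [ 0.00000000e+00  0.00000000e+00  0.00000000e+00  1.00000000e+00]] [ 2.53464010e-01  2.30503966e-01  1.46594384e+00 -6.06686299e-05
  1.44597429e+00 -4.55271211e-01]
```

View pics/w1.png

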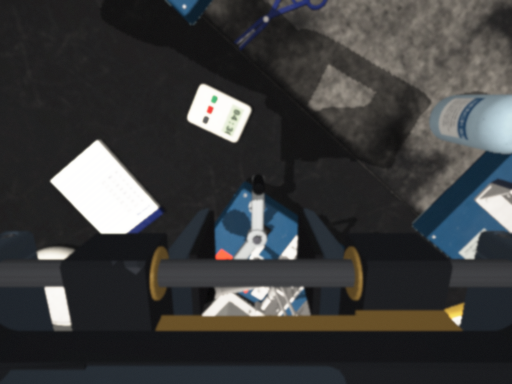

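The pin is dark at (257,176–192), the pivot disc is at (256,239), and the bar runs between the fingers along tool x. Checking those against their known heights.

```bash
python3 - <<'E'
from h import *
import pickle,cv2
m=pickle.load(open('w1.pkl','rb'))
im=cv2.imread('pics/w1.png')
k=im[165:205,240:275].max(2);print(k[::2,9:25:2])
def onz(uv,z):
    d=m['pose'][:3,:3]@np.linalg.solve(m['mtx'],[*uv,1]);o=m['pose'][:3,3];return o+d*(z-o[2])/d[2]
piv=onz((256,239),.17)
print('piv',piv)
for uv,z in(((257,180),.208),((257,184),.208),((257,190),.208),((257,178),.17),((257,184),.19)):
    p=onz(uv,z);print(uv,z,p,np.linalg.norm((p-piv)[:2]),np.degrees(np.arctan2(*(p-piv)[1::-1])))
P=np.linalg.inv(m['pose'])
for z in(.17,.19,.208):
    for p in([.526,.150],[.5231,.1527]):
        q=m['mtx']@(P@[*p,z,1])[:3];print(z,p,q[:2]/q[2])
E
```

```text
[[ 33  35  34  34  34  32  34  33]
 [ 33  33  33  33  34  34  33  32]
 [ 33  34  32  34  33  34  34  34]
 [ 34  35  33  33  34  34  33  32]
 [ 33  35  33  32  31  30  32  34]
 [ 33  34  44  29  18  18  27  41]
 [ 28  38  47  20  13  14  17  44]
 [ 21  36  39  12  14  13  16  32]
 [ 23  27  26  14  14  13  16  22]
 [ 39  29  23  15  19  19  15  17]
 [ 51  42  25  20  23  23  20  17]
 [ 52  46  26  22  21  22  20  19]
 [ 53  49  30  20  21  20  20  18]
 [ 81  65  51  22  21  20  21  23]
 [126 101  95  55  30  30  42  62]
 [141 125 118 111  91  92 107  99]
 [144 129 121 124 125 128 129 104]
 [144 133 137 158 155 166 167 116]
 [150 167 207 220 218 221 214 145]
 [178 197 223 228 228 228 217 151]]
piv [0.56746195 0.09862343 0.17      ]
(257, 180) 0.208 [0.51870398 0.15670318 0.208     ] 0.07583268732009614 130.0134749085885
(257, 184) 0.208 [0.52115137 0.15386264 0.208     ] 0.07208355732001069 129.97527095166944
(257, 190) 0.208 [0.52485647 0.14956235 0.208     ] 0.06640783399347694 129.90922570177023
(257, 178) 0.17 [0.52345888 0.15137514 0.17      ] 0.06869506870143009 129.8333256045846
(257, 184) 0.19 [0.52422747 0.15038271 0.19      ] 0.0674406638372152 129.8719751764487
0.17 [0.526, 0.15] [257.99020549 180.53339945]
0.17 [0.5231, 0.1527] [257.57330403 176.8337331 ]
0.19 [0.526, 0.15] [258.12225914 185.43778596]
0.19 [0.5231, 0.1527] [257.67845836 181.51291945]
0.208 [0.526, 0.15] [258.25680719 190.43481301]
0.208 [0.5231, 0.1527] [257.78564708 186.28263249]
```

The pin is at (0.5245, 0.150), within 2 mm of the tool axis. Descending and gripping it lightly.

```bash
python3 -m creep '[[[0.2,0,4,0,5],[0.2,0,8,0,5],[0.2,0,10.5,0,5],[0.2,0,12.3,0,5],[0.2,0,12.3,0,3],[0.2,0,12.3,0,1],[0.2,0,12.3,0,0.8],[0.2,0,12.3,0,0.8]]]' 5;  python3 -m creep '[[[0,0,0,0,0.8],[0,0,0,0,0.8],[0,0,0,0,0.8],[0,0,0,0,0.8]]]'
```

```text
t: 3.35
ee_pos: [0.5246, 0.1496, 0.2605]
orientation: [0.001, 0.417, 0.909, 0.001]
ft_force: [-0.1, -0.0, -0.3]
finger_gap: 0.0211
gripper_force: 0.0
t: 3.75
ee_pos: [0.5249, 0.15, 0.2601]
orientation: [0.001, 0.417, 0.909, 0.001]
ft_force: [2.8, 3.0, 3.7]
finger_gap: 0.0116
gripper_force: 5.0
```

```bash
python3 -m creep '[[[-0.03,0.58,0,5,0.8],[-0.1,1.15,0,10,0.8],[-0.22,1.71,0,15,0.8],[-0.4,2.26,0,20,0.8],[-0.62,2.79,0,25,0.8],[-0.88,3.3,0,30,0.8],[-1.26,3.88,0,36,0.8],[-1.62,4.33,0,41,0.8]]]'
```

```text
t: 4.55
ee_pos: [0.5672, 0.1654, 0.26]
orientation: [-0.0, 0.71, 0.704, -0.0]
ft_force: [-0.1, 1.7, 6.1]
finger_gap: 0.0116
gripper_force: 5.0
```

```bash
python3 -m creep '[[[-0.03,0.58,0,5,0.8],[-0.1,1.15,0,10,0.8],[-0.22,1.71,0,15,0.8],[-0.4,2.26,0,20,0.8],[-0.62,2.79,0,25,0.8],[-0.88,3.3,0,30,0.8],[-1.26,3.88,0,36,0.8],[-1.62,4.33,0,41,0.8]]]';  python3 -m creep '[[[0,0,0,0,0.8],[0,0,0,0,3],[0,0,0,0,4],[0,0,0,0,4],[0,0,-4,0,4],[0,0,-8,0,5],[0,0,-12,0,6],[0,0,-12,0,7]]]'
python3 - <<'E'
from bench import *
import cv2
im=snapshot('top')[100:220,205:305,::-1];im2=snapshot('side')[140:250,165:290,::-1]
cv2.imwrite('pics/t2.png',cv2.hconcat([cv2.resize(im,(390,468),interpolation=2),cv2.resize(im2,(400,468),interpolation=2)]))
E
```

```text
t: 5.35
ee_pos: [0.6105, 0.1489, 0.26]
orientation: [-0.0, 0.912, 0.41, -0.0]
ft_force: [-1.3, 2.2, 5.2]
finger_gap: 0.0115
gripper_force: 5.0
t: 6.15
ee_pos: [0.6119, 0.1492, 0.3856]
orientation: [0.001, 0.911, 0.412, 0.006]
ft_force: [0.6, 0.2, 0.7]
finger_gap: 0.0607
gripper_force: 0.0
```

View pics/t2.png

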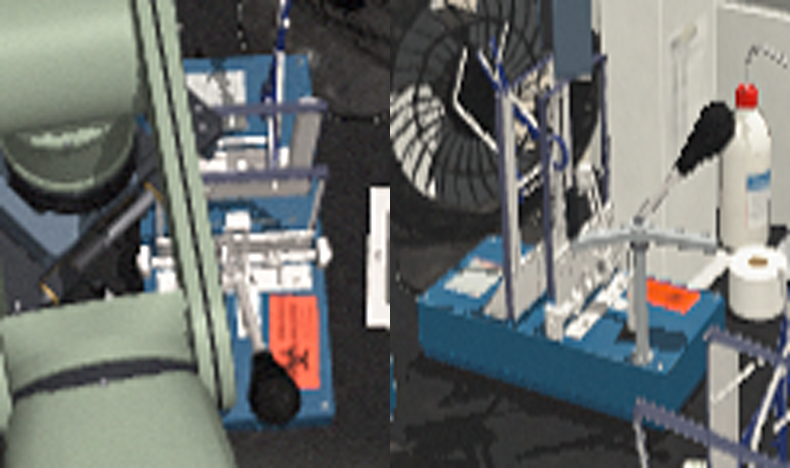

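The bar is out to the front: its inner arm points towards −x, and the tool pose puts it at about 1.43 rad. The handle is still up and the rod is free. Now moving above the knob with tool y along press y.

```bash
python3 -m creep '[[[-4,0.8,0,8,6.5],[-8,1.6,0,16,6.5],[-12,2.4,0,24,6.5],[-14.6,2.95,0,32,6.5],[-14.6,2.95,0,40,6.5],[-14.6,2.95,0,42.7,6.5],[-14.6,2.95,0,42.7,6.5],[-14.6,2.95,0,42.7,6.5]]]' 8; python3 - <<'E'
from bench import *
import cv2,numpy as np
m=camera_model('wrist');im=snapshot('wrist');cv2.imwrite('pics/w2.png',im[:,:,::-1])
P=np.linalg.inv(m['pose'])
for p in([.538,.020,.218],[.53,.02,.25],[.611,.149,.208]):
    q=m['mtx']@(P@[*p,1])[:3];print(p,q[:2]/q[2])
E
```

```text
t: 7.05
ee_pos: [0.536, 0.0199, 0.3778]
orientation: [0.0, 0.999, 0.053, -0.001]
ft_force: [0.1, -0.4, -0.4]
finger_gap: 0.0651
gripper_force: 0.0
[0.538, 0.02, 0.218] [255.37894221 193.47309438]
[0.53, 0.02, 0.25] [254.20933212 215.0078857 ]
[0.611, 0.149, 0.208] [109.32514822  89.85438925]
```

View pics/w2.png

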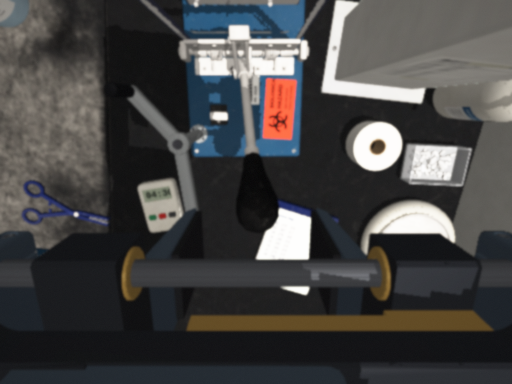

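The knob spans about (257,155–230), centred on the predicted (255,193), and the bar's inner arm lies left of the fingers. Descending and gripping.

```bash
python3 -m creep '[[[0.2,0,4,0,6.5],[0.2,0,7,0,6.5],[0.2,0,8.8,0,6.5],[0.2,0,9.6,0,6.5],[0.2,0,9.6,0,5],[0.2,0,9.6,0,3.5],[0.2,0,9.6,0,3],[0.2,0,9.6,0,3]]]' 8;  python3 -m creep '[[[0,0,0,0,3],[0,0,0,0,3],[0,0,0,0,3]]]'
```

```text
t: 7.9
ee_pos: [0.539, 0.0194, 0.2843]
orientation: [0.001, 0.999, 0.053, 0.001]
ft_force: [0.1, -9.2, 0.7]
finger_gap: 0.036
gripper_force: 7.4
t: 8.2
ee_pos: [0.5383, 0.0192, 0.2835]
orientation: [0.001, 0.999, 0.052, 0.0]
ft_force: [-1.3, -4.8, 1.3]
finger_gap: 0.0362
gripper_force: 8.0
```

```bash
python3 -m creep '[[[-0.24,0.01,0.22,0,3],[-0.48,0,0.45,0,3],[-0.71,0,0.68,0,3],[-0.95,0,0.91,0,3],[-1.18,0,1.15,0,3],[-1.41,0,1.39,0,3],[-1.63,0,1.63,0,3],[-1.85,0,1.88,0,3]]]' && python3 -m creep '[[[-0.21,0,0.25,0,3],[-0.42,0,0.5,0,3],[-0.62,0,0.76,0,3],[-0.83,0,1.03,0,3],[-1.02,0,1.29,0,3],[-1.21,0,1.56,0,3],[-1.4,0,1.83,0,3],[-1.58,0,2.1,0,3]]]'
```

```text
t: 9.0
ee_pos: [0.5206, 0.0174, 0.2644]
orientation: [0.001, 0.999, 0.052, 0.001]
ft_force: [2.3, -5.3, -1.9]
finger_gap: 0.0357
gripper_force: 8.0
t: 9.8
ee_pos: [0.5055, 0.0157, 0.2435]
orientation: [0.001, 0.999, 0.052, 0.002]
ft_force: [4.0, -5.1, -1.0]
finger_gap: 0.0361
gripper_force: 8.0
```

```bash
python3 -m creep '[[[-0.18,0,0.28,0,3],[-0.35,0,0.56,0,3],[-0.52,0,0.84,0,3],[-0.69,0,1.12,0,3],[-0.85,0,1.41,0,3],[-1,0,1.7,0,3],[-1.15,0,2,0,3],[-1.3,0,2.29,0,3]]]' && python3 -m creep '[[[-0.17,0,0.34,0,3],[-0.32,0,0.68,0,3],[-0.48,0,1.02,0,3],[-0.6,0,1.35,0,3],[-0.72,0,1.65,0,3],[-0.82,0,1.93,0,3],[-0.9,0,2.2,0,3],[-0.98,0,2.44,0,3]]]';  python3 -m creep '[[[0,0,0.1,0,3],[0,0,0.2,0,3],[-0.1,0,0.3,0,3],[-0.1,0,0.4,0,3],[-0.1,0,0.4,0,3]]]'
```

```text
t: 10.6
ee_pos: [0.4929, 0.0144, 0.2208]
orientation: [0.001, 0.999, 0.053, 0.002]
ft_force: [3.8, -5.2, -0.9]
finger_gap: 0.0362
gripper_force: 8.0
t: 11.4
ee_pos: [0.4832, 0.0133, 0.1965]
orientation: [0.001, 0.999, 0.053, 0.002]
ft_force: [3.2, -6.1, -1.3]
finger_gap: 0.0361
gripper_force: 8.0
t: 11.9
ee_pos: [0.4819, 0.0132, 0.1924]
orientation: [0.001, 0.999, 0.053, 0.002]
ft_force: [3.1, -6.2, -2.1]
finger_gap: 0.0363
gripper_force: 8.0
```

```bash
python3 -m creep '[[[0,0,0.15,0,3],[-0.05,0,0.3,0,3],[-0.1,0,0.45,0,3],[-0.15,0,0.6,0,3],[-0.15,0,0.6,0,3]]]'; python3 - <<'E'
from bench import *
import cv2
im=snapshot('side')[140:250,165:290,::-1];cv2.imwrite('pics/s3.png',cv2.resize(im,None,fx=5,fy=5,interpolation=2))
E
```

```text
t: 12.4
ee_pos: [0.4814, 0.0132, 0.1883]
orientation: [0.001, 0.999, 0.053, 0.003]
ft_force: [1.1, -6.7, 9.9]
finger_gap: 0.036
gripper_force: 8.0
```

View pics/s3.png

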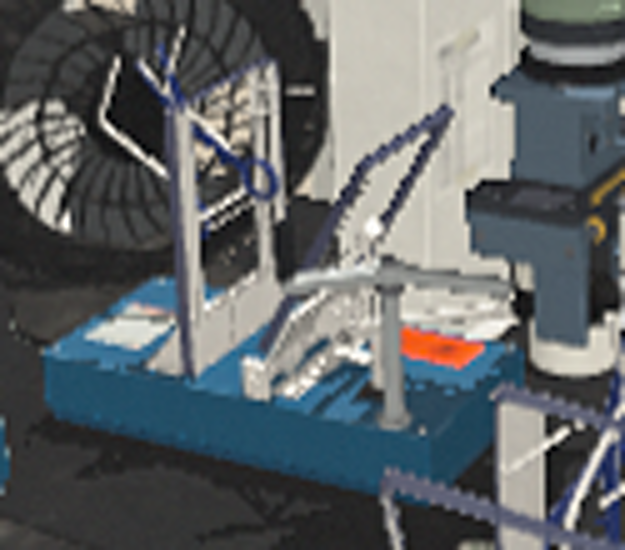

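The plate has tilted fully forward, with its top at (445,110), and the vertical force jumped to 10 N, so the handle is on its end stop. Releasing and retreating straight up.

```bash
python3 -m creep '[[[0,0,0,0,4],[0,0,0,0,5],[0,0,0,0,5.5],[0,0,0,0,5.5],[0,0,-3,0,5.5],[0,0,-7,0,5.5],[0,0,-11,0,5.5],[0,0,-15,0,5.5]]]'; python3 -m creep '[[[-3,0,-3,0,5.5],[-7,0,-5,0,5.5],[-11,0,-5,0,5.5],[-13,0,-5,0,5.5],[-13,0,-5,0,5.5]]]'; python3 - <<'E'
from bench import *
from h import *
import cv2
im=snapshot('side');im2=snapshot('wrist')
cv2.imwrite('pics/f.png',cv2.hconcat([cv2.resize(im[140:250,165:290,::-1],(425,374),interpolation=2),im2[:,:,::-1][:374,70:440]]))
m=camera_model('wrist');P=np.linalg.inv(m['pose']);M=camera_model('side');Q=np.linalg.inv(M['pose'])
for p in([.4871,.0162,.130],[.611,.147,.19]):
    q=m['mtx']@(P@[*p,1])[:3];r=M['mtx']@(Q@[*p,1])[:3];print('wrist pane',q[:2]/q[2]+[355,0],'side pane',((r[:2]/r[2])-[165,140])*3.4)
E
```

```text
t: 13.25
ee_pos: [0.4788, 0.0141, 0.3374]
orientation: [-0.0, 0.999, 0.052, -0.0]
ft_force: [0.1, 0.5, 0.1]
finger_gap: 0.0551
gripper_force: 0.0
t: 13.75
ee_pos: [0.3475, 0.0004, 0.3864]
orientation: [-0.0, 0.999, 0.052, 0.0]
ft_force: [-0.8, 0.8, 1.0]
finger_gap: 0.055
gripper_force: 0.0
wrist pane [609.13960492  45.18678334] side pane [382.95932079 203.58187727]
wrist pane [ 451.09069713 -171.01606831] side pane [193.28456695 166.51485298]
```

View pics/f.png

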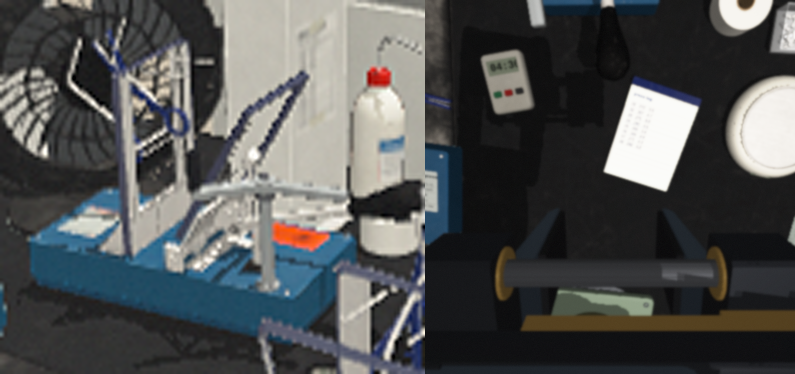

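The knob sits at its fully-down pose: near (383,203) in the side pane and (612,43) in the wrist pane, both as predicted. The bar is still out and the neighbouring items are in place.

```bash
python3 -c "
from bench import *
print(close_job())"
```

```text
the job is handed in; nothing more can be done
None
```

The stop bar is swung out to about 1.43 rad, and the handle was then eased down by its knob onto its end stop with the front plate open; nothing else was seen to move, and the job is handed in after about 14 s of robot time.

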